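Check a glass stirrer for strain in the polariscope

TASK

Check the glass stirrer with the amber ball for strain in the polariscope. First turn the black analyser ring on top of the instrument until its yellow pointer stands at the red zero mark, so that the field is dark; then draw that stirrer out of its sloping rack, turn it level and hold it with its ball in the middle of the open gap, right over the lit window and below the analyser, without knocking the instrument with it. Finish while still holding it there, level and steady; leave the other stirrers, the yellow-labelled jar and the dropper bottle where they are.

Things in the scene. Friction and masses are not known exactly. Their poses are not given: they have to be found in the camera images.
- polariscope: Glass strain viewer, fixed. Grey light box 150 (x) by 130 (y) by 53 mm; round lit window, 60 mm wide, rim 57 mm above the bench. A column 60 mm behind the axis carries a round head 82 mm wide, z 174 to 188 mm, over the window. The gap is open at the front and both sides. Origin on the bench under the window's centre, x to the back (column), front faces -x, z up.
- field (a point): Middle of the viewing gap: on the vertical axis of window and head, 115 mm above the bench, 58 mm above the window's rim, 59 mm below the head. The ball's centre belongs here.
- analyser (a joint): Angle of the analyser ring in rad, positive counter-clockwise from above, range -1.57 to 1.57. 0 = yellow pointer at the red zero mark, at the front (-x) of the head's white scale (marks 15 degrees apart). Starts at 0.5 to 1.3. Friction (0.04 N m) holds it where it is left.
- ring_grip (a point): Centre of the analyser ring on its vertical axis, 201.5 mm above the bench, at half its height. Black knurled ring, 50 mm in diameter, 190 to 213 mm above the bench; grip it across from above in any direction. The head's top below it is at 189 mm: do not press the fingertips on it.
- pointer_tip (a point): Tip of the yellow pointer, 35.5 mm from the ring's axis, 191 mm above the bench, just over the white scale.
- rack: Wooden rack, fixed. Five blind holes in a row at y = -64, -32, 0, 32, 64 mm, 11.2 mm wide, 50 mm deep, sloping up at 40 degrees towards its +x (away from the robot). Base board 116 by 180 mm, block 156 mm wide. Origin on the bench under the row of hole mouths, which are 75 mm high; z up. Stirrers stand in the holes -64, 0 and 64 mm, in any order.
- stirrer_amber: Glass stirrer: pale rod 10 mm thick, 204 mm long, 24 mm ball on its upper end. AMBER (orange) ball; 40-77 g. Origin at the foot's centre, z along the rod, ball's centre at z = 210 mm. Starts at a 40 degree slope, foot 50 mm deep in its hole, ball's centre 160 mm outside; drawn 50 mm along itself it is clear. Held 100 mm from the ball's centre, the fingers stay clear of the head in the end pose.
- stirrer_amber_ball (a point): Centre of the amber ball (24 mm in diameter).
- stirrer_green: Glass stirrer: pale rod 10 mm thick, 204 mm long, 24 mm ball on its upper end. GREEN ball; stays in the rack. Origin at the foot, z along the rod.
- stirrer_blue: Glass stirrer: pale rod 10 mm thick, 204 mm long, 24 mm ball on its upper end. BLUE ball; stays in the rack. Origin at the foot, z along the rod.
- frit_1: Jar with white lid and yellow label, 45 mm wide, 62 mm high, loose, to the left of the polariscope. Origin under its centre. Leave alone.
- dropper: Brown dropper bottle, 34 mm wide, 98 mm high, loose, to the right of the polariscope. Origin under its centre. Leave alone.

How it is judged:
On the way, in this order (a step that is already met when the one before it is completed fails the run):
1. the analyser's pointer stands at the zero mark (within 0.1 rad), the amber stirrer still in its rack (value of joint analyser between -0.1 and 0.1 rad and height (world z) of stirrer_amber below 0.06 m and distance of stirrer_amber from where it was at the start of the episode below 0.03 m), for 0.3 s.
2. the amber stirrer is drawn out of the rack in the fingers, its foot more than 90 mm above the bench (height (world z) of stirrer_amber above 0.09 m and contact force between stirrer_amber and rack below 0.2 N and contact force between stirrer_amber and the fingers above 1 N), for 0.2 s.
At the end, for the whole second after the job is handed in: Pointer within 0.1 rad of zero; amber stirrer carried by the fingers alone, at rest, level within 0.15 rad, its ball's centre within 18 mm sideways and 30 mm in height of the middle of the gap; the other stirrers, jar and dropper within 20 mm of their start (value of joint analyser between -0.1 and 0.1 rad and distance of each of stirrer_green, stirrer_blue, frit_1, dropper from where it was at the start of the episode below 0.02 m and horizontal distance between stirrer_amber_ball and field below 0.018 m and z of stirrer_amber_ball in the frame of field between -0.03 and 0.03 m and angle between stirrer_amber's own z axis and vertical between 1.42 and 1.72 rad and contact force between stirrer_amber and the fingers above 1 N and contact force between stirrer_amber and polariscope below 0.1 N and contact force between stirrer_amber and rack below 0.1 N and linear speed of stirrer_amber below 0.02 m/s and angular speed of stirrer_amber below 0.2 rad/s); the arm keeps its last pose, push and grip.
It fails at once if the amber stirrer knocks the polariscope (more than 2 N) (contact force between stirrer_amber and polariscope above 2 N).
It fails at once if a bystander (other stirrer, jar, dropper) is moved more than 20 mm (distance of any of stirrer_green, stirrer_blue, frit_1, dropper from where it was at the start of the episode above 0.02 m).
It also fails if it takes over 56 s, if anything falls off the work surface, if the arm or the gripper's body presses on something with over 40 N, if the wrist force passes 120 N, or if a joint passes its speed limit or range.

ROBOT

A 6-joint arm with a two-finger parallel gripper is mounted at the origin on a cart in front of the work surface, level with it; the furniture and walls round the work are solid. World frame = base frame: x ahead of the robot, y to its left, z up, the work surface at z = 0. Lengths are in m, angles in rad, forces in N, time in s.
With the tool pointing down it reaches from about 0.375 to 0.9 m from the base axis. Payload 3.1 kg.
Tool frame: the origin (TCP) lies on the centre line of the jaws, within the pads' length; the fingertips stand 25 mm ahead of it and the grasp point (between the pads) lies 6 mm ahead of it (manip.tip_extent is the distance from the TCP to the fingertips, in m); z points along the fingers, y is the line along which they close (so a half turn about z gives the same grasp; the last joint's range is limited). The gripper opens to 85 mm and grips with 20 to 120 N. Pads are 22 mm wide; open, the fingers measure 114 mm over their backs; the gripper's body (76 mm by 85 mm) begins 54 mm behind the grasp point. The pads swing forward as they close: fully open they stand 13 mm farther back than shut.
Start: joints at [1.032, 0.527, 1.433, -0, 1.181, -0.178], TCP at [0.22, 0.585, 0.256] pointing down, gripper open.
Joint ranges: [-3.08, 3.08], [-0.75, 2.2], [0.22, 2.44], [-1.43, 4.57], [0, 2.65], [-2.85, 2.85]. Speed limits (rad/s): [2.79, 2.79, 3.14, 3.14, 3.14, 3.14].

INTERFACE

Orientations are given as a unit quaternion [x, y, z, w].
In Python, from station import readout, imaging, order, manip gives the robot as it stands.
- The arm moves only by the tool move_arm, never from a script. Its argument "rows" is a list of rows, each a list of 7 numbers: the turn, a rotation vector about the tool's x, y, z in degrees, then the shift along the tool's x, y, z in mm, then the closure, from 0 (fully open) to 1 (shut). A call has 1 to 12 rows; each row is the pose to reach, as a shift and turn from the pose commanded when the call began, along the tool's axes at that moment; what a row does not reach only later rows make up. A row lasts 1/12 s, in which the tool goes at most 41.7 mm and 7.16 degrees, less where a joint would pass 70% of its speed; a pose out of reach is approached as far as the arm can. A call with a gripper value outside its range is refused whole. The fingers move at their own pace and stop on an object; "squeeze" is the grip in N (left out, the last holds). Time passes only in rows, so rows that repeat a pose let the fingers close. It gives the time, the measured TCP pose, the force, the opening and the grip force at its end, in the units of the state.
- readout.sense(): the state, without advancing time (a new reading comes with each control period).
- imaging.snapshot(name): name is "scene" or "side" or "wrist"; returns a dict with "img" (480x640x3 uint8, red, green, blue), "z_map" (480x640 float32, m along the optical axis (not along the pixel's ray), 0 where there is no reading), "fovy" (degrees; the focal length in pixels is half the picture's height over the tangent of half this angle, whatever the lens; pixels are square), "cx", "cy" (the principal point, pixels), "k1" (the pictures are not rectified: a ray, as slopes to the right and down, at radius r is drawn at 1 + k1 r^2 times it, then the intrinsics apply), "rvec" (rotation vector, rad) and "tvec" (3), from world to camera coordinates, as OpenCV has them. Camera axes: x right, y down, z forward; pixel columns grow to the right and rows downward; lengths in m; the calibration is good to about 2 mm. A picture is of the moment at which its call begins.
- order.sign_off(): hands the job in; it is judged then, once.
The state is a dict: "t": time; "q": joint angles; "qd": joint speeds; "tau": joint torques, N m; "tcp_pos": TCP position; "tool_rot": TCP orientation; "force": force on the tool from outside, world axes, zero at the start; "ft_torque": the same for the moment, N m; "finger_gap": opening from 0.0 (shut) to 1.0 (fully open); "gripper_force": force on a finger pad.
Only numpy, scipy, OpenCV 4.12 (cv2) and the standard library are available. Lean on these libraries where they do the work, as an engineer would, in place of code of your own. Each camera call takes 0.05 s, during which the arm holds its last target. There are 200 camera calls.

## Working session

There is one attempt and no reset: what is moved stays moved. The work goes in short steps, Python scripts to look and compute and a tool call to move; the robot and the scene stay as the last step left them, time stands still between calls to the robot, and variables do not carry over. Pictures are saved under pics/ and viewed, at most 10 in all, crops included, and the job is handed in when it is done.

Besides the shell and the picture viewer there is one more tool, called after ">>>" in YAML: its name, and indented under it one key for each argument. move_arm: Moves the arm, as the interface text tells. Its arguments: {"type":"object","properties":{"rows":{"type":"array"},"squeeze":{"type":"number"}},"required":["rows"]}

```bash
ls; mkdir -p pics; python3 - <<'E'
from station import readout, imaging, manip
import cv2,numpy as np
s=readout.sense();print(s)
print([a for a in dir(manip) if a[0]!='_'])
ims=[]
for n in("scene","side"):
    d=imaging.snapshot(n);np.savez(n+"0.npz",**d)
    print(n,d["fovy"],d["cx"],d["cy"],d["k1"],d["rvec"],d["tvec"])
    cv2.imwrite(f"pics/{n}0.png",d["img"][:,:,::-1])
E
```

```text
pics
{'t': 0.0, 'q': array([ 1.03250768e+00,  5.28434591e-01,  1.43392208e+00, -8.54036614e-06,
        1.18139685e+00, -1.78531576e-01]), 'qd': array([ 2.79139590e-05, -6.18626945e-04, -1.71389184e-03, -1.22915761e-03,
       -7.02195123e-04, -1.65022838e-03]), 'tau': array([-6.53662596e-05, -4.42352307e+01, -1.78027493e+01, -2.83068657e-04,
        8.21722497e-03, -8.34502345e-06]), 'tcp_pos': array([0.21967223, 0.58440549, 0.25534667]), 'tool_rot': array([ 1.78908364e-01,  9.83865148e-01, -1.01316122e-03, -3.75302140e-04]), 'force': array([ 0.80718031, -0.02606548, -0.21441657]), 'ft_torque': array([ 0.04323027, -0.00804606,  0.01980828]), 'gripper_force': 0.0, 'finger_gap': 1.0007021154742843}
['PlanningError', 'tip_extent']
scene 48.099198985804705 326.55829607404763 239.08705767251686 0.0027243804484905795 [ 2.30469108 -0.74475729  0.30448853] [-0.42242239  0.32898274  1.03450482]
side 45.090054649812885 313.3828903928778 239.3852657304851 -0.11918679996902343 [ 2.20045433 -0.16322229  0.05796071] [-0.54585713  0.16520778  1.37464402]
```

View pics/scene0.png

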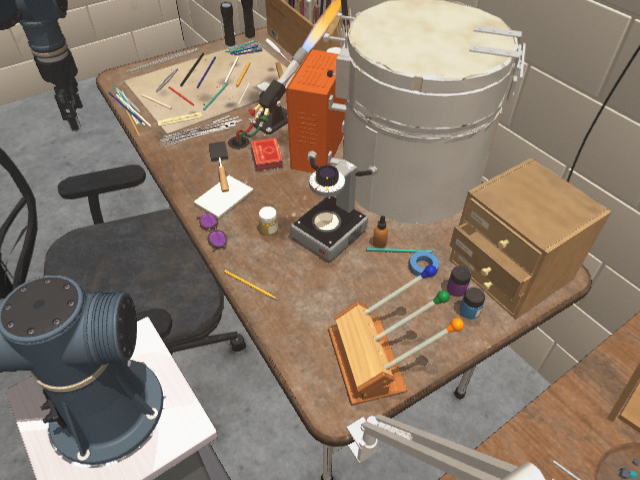

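View pics/side0.png

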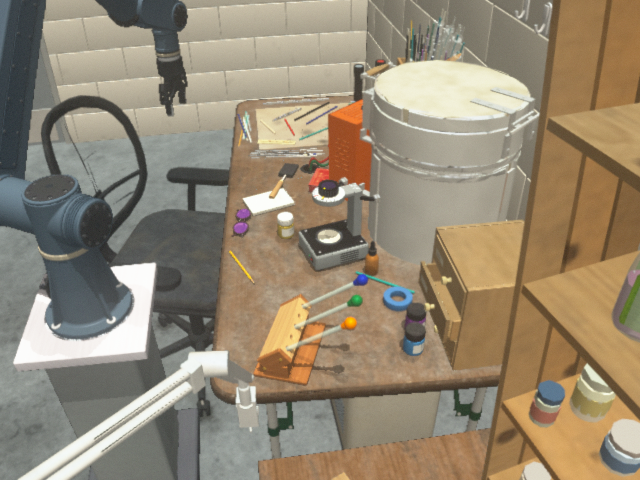

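The scene view shows the amber ball at about (456,325), green (443,297), blue (430,271), the head and ring at (327,178) and the lit window at (326,221). In the side view amber is at (350,323), green (356,300), blue (361,280), the ring at (329,187) and the window at (329,237). Next I triangulate these.

```bash
cat > h.py <<'E'
import numpy as np,cv2
from scipy.spatial.transform import Rotation as R
class Cam:
    def __init__(s,d):
        s.d=d;s.img=d["img"];s.z=d["z_map"];f=240/np.tan(np.radians(float(d["fovy"]))/2)
        s.K=np.array([[f,0,float(d["cx"])],[0,f,float(d["cy"])],[0,0,1]])
        s.Rm=R.from_rotvec(d["rvec"]).as_matrix();s.t=np.array(d["tvec"]).ravel()
        # OpenCV distortion: drawn = ray*(1+k1 r^2)
        s.D=np.array([float(d["k1"]),0,0,0]);s.c=-s.Rm.T@s.t
    def ray(s,px):
        u=cv2.undistortPoints(np.array(px,float).reshape(-1,1,2),s.K,s.D).reshape(-1,2)
        v=np.c_[u,np.ones(len(u))]; return v@s.Rm   # world, unit optical depth
    def plane(s,px,z):
        r=s.ray(px); return s.c+r*((z-s.c[2])/r[:,2])[:,None]
    def pts(s,vu):  # depth points for rows,cols
        r=s.ray(np.c_[vu[1],vu[0]]); return s.c+r*s.z[vu][:,None]
    def proj(s,P):
        return cv2.projectPoints(np.array(P,float).reshape(-1,1,3),cv2.Rodrigues(s.Rm)[0],s.t,s.K,s.D)[0].reshape(-1,2)
def tri(c1,p1,c2,p2):
    A=np.zeros((3,3));b=np.zeros(3)
    rs=[]
    for c,p in((c1,p1),(c2,p2)):
        r=c.ray(p)[0];r/=np.linalg.norm(r);M=np.eye(3)-np.outer(r,r);A+=M;b+=M@c.c;rs.append((c.c,r))
    X=np.linalg.solve(A,b)
    return X,[1000*np.linalg.norm(np.cross(X-c,r)) for c,r in rs]
def blob(c,lo,hi,box):
    h=cv2.cvtColor(c.img,cv2.COLOR_RGB2HSV);m=cv2.inRange(h,np.array(lo),np.array(hi))
    k=np.zeros_like(m);x0,y0,x1,y1=box;k[y0:y1,x0:x1]=1;m*=k
    n,l,st,ce=cv2.connectedComponentsWithStats(m);i=1+np.argmax(st[1:,4]);return ce[i],st[i],l==i
E
python3 - <<'E'
from h import *
S=Cam(np.load("scene0.npz"));T=Cam(np.load("side0.npz"))
hs={"amber":((8,150,120),(22,255,255)),"green":((55,120,40),(85,255,255)),"blue":((110,120,60),(128,255,255))}
a={"amber":(456,325,350,323),"green":(443,297,356,300),"blue":(430,271,361,280)}
B={}
for n,(lo,hi) in hs.items():
    u,v,p,q=a[n]
    c1,s1,_=blob(S,lo,hi,(u-12,v-12,u+12,v+12));c2,s2,_=blob(T,lo,hi,(p-12,q-12,p+12,q+12))
    X,e=tri(S,c1,T,c2);B[n]=X;print(n,c1,s1,c2,s2,X.round(4),np.round(e,1))
d=B["blue"]-B["amber"];print("dist",np.linalg.norm(d),"rack yaw",np.degrees(np.arctan2(d[1],d[0]))-90)
print("expect ball z",.075+.16*np.sin(np.radians(40)))
for c,(u,v),(u2,v2) in((S,(326,221),(327,178)),(T,(329,237),(329,187))):
    h=cv2.cvtColor(c.img,cv2.COLOR_RGB2HSV)
    P=c.pts(np.mgrid[0:480,0:640].reshape(2,-1)[0:1].repeat(1,0) if 0 else tuple(np.mgrid[0:480,0:640].reshape(2,-1))).reshape(480,640,3)
    W=c.plane([[u,v]],.057)[0]
    near=np.hypot(P[...,0]-W[0],P[...,1]-W[1])<.15
    # black box top z 0.053, head disc top ~.189, ring top .213
    for lo,hi in((.048,.060),(.184,.193),(.209,.218)):
        m=near&(P[...,2]>lo)&(P[...,2]<hi)
        q=P[m]
        if len(q)>5:
            print(lo,len(q),q.mean(0).round(4),q.min(0).round(4),q.max(0).round(4))
            r=cv2.minAreaRect((q[:,:2]*1000).astype(np.float32));print('  rect',r)
E
```

```text
amber [455.1978022  324.88461538] [446 318  18  14 182] [348.71428571 323.37142857] [341 317  16  13 140] [ 0.5775 -0.3155  0.1711] [0.8 0.8]
green [441.68939394 296.72727273] [434 291  16  12 132] [355.30526316 299.86315789] [348 295  14  10  95] [ 0.6014 -0.2562  0.173 ] [0.2 0.2]
blue [428.79562044 271.        ] [421 264  16  14 137] [360.73684211 279.37894737] [354 274  14  10  95] [ 0.6248 -0.1964  0.1725] [0.5 0.5]
dist 0.12818367654383092 rack yaw -21.663887538355638
expect ball z 0.17784601754984627
0.048 2288 [0.6192 0.1161 0.0541] [0.4886 0.0097 0.048 ] [0.7458 0.2373 0.06  ]
  rect ((613.8258666992188, 124.1417236328125), (174.1593475341797, 288.3792419433594), 73.18057250976562)
0.184 738 [0.6439 0.1175 0.1887] [0.5679 0.0623 0.184 ] [0.7481 0.2054 0.193 ]
  rect ((654.6434936523438, 125.19575500488281), (173.90672302246094, 143.46148681640625), 5.814507484436035)
0.209 400 [0.6499 0.121  0.2124] [0.5816 0.0608 0.209 ] [0.7464 0.2036 0.2178]
  rect ((660.8880615234375, 125.25105285644531), (159.52224731445312, 143.22219848632812), 5.012150764465332)
0.048 1567 [0.6203 0.1163 0.0524] [0.4904 0.0079 0.048 ] [0.7479 0.2329 0.06  ]
  rect ((615.5309448242188, 118.98126220703125), (176.9267578125, 282.91455078125), 76.76380920410156)
0.184 456 [0.6417 0.113  0.1871] [0.5681 0.0614 0.184 ] [0.7493 0.1601 0.193 ]
  rect ((661.7301025390625, 118.94610595703125), (95.5167465209961, 186.52197265625), 83.80186462402344)
0.209 158 [0.6629 0.1123 0.2121] [0.5848 0.0584 0.209 ] [0.7488 0.17   0.2179]
  rect ((664.78759765625, 98.74333953857422), (149.88143920898438, 113.58409118652344), 12.141437530517578)
```

```bash
python3 - <<'E'
import cv2,numpy as np
a=np.load("scene0.npz")["img"];b=np.load("side0.npz")["img"]
o=np.hstack([cv2.resize(a[140:270,275:385],None,fx=3.5,fy=3.5,interpolation=2),cv2.resize(b[160:290,275:385],None,fx=3.5,fy=3.5,interpolation=2)])
cv2.imwrite("pics/c1.png",o[:,:,::-1])
E
```

```text
(no output)
```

View pics/c1.png

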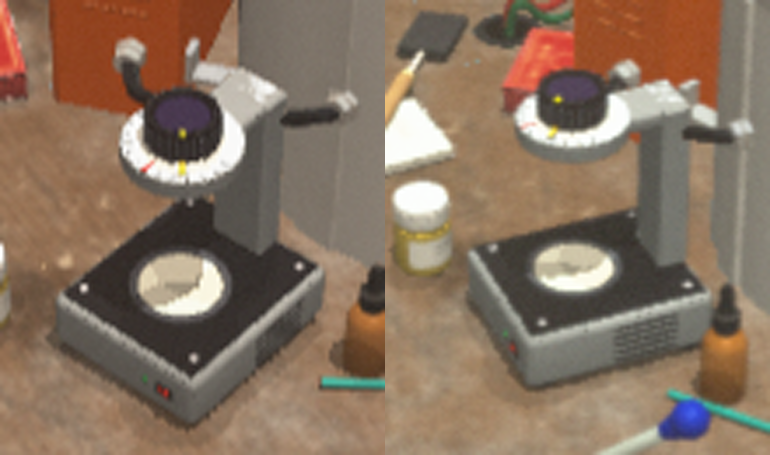

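The crop shows the window at scene (327,222) and side (329,236). The red mark is at scene (317,188) and the yellow pointer at (327,188), so the pointer is counter-clockwise of zero as expected.

```bash
python3 - <<'E'
from h import *
S=Cam(np.load("scene0.npz"));T=Cam(np.load("side0.npz"))
for c,w,hd in((S,(327,222),(327,182)),(T,(329,236),(331,190))):
    hsv=cv2.cvtColor(c.img,cv2.COLOR_RGB2HSV)
    m=cv2.inRange(c.img,(110,100,80),(255,255,255))
    n,l,st,ce=cv2.connectedComponentsWithStats(m);i=l[w[1],w[0]]
    ct=max(cv2.findContours((l==i).astype(np.uint8),0,1)[0],key=len)
    e=cv2.fitEllipse(ct);X=c.plane([e[0]],.056)[0];
    Q=c.plane(ct.reshape(-1,2),.056);(qc,qr)=cv2.minEnclosingCircle((Q[:,:2]*1000).astype(np.float32))
    print("window",e,X.round(4),"circle",np.round(qc,1),round(qr,1))
    # depth: head and ring
    P=c.pts(tuple(np.mgrid[0:480,0:640].reshape(2,-1))).reshape(480,640,3)
    near=np.hypot(P[...,0]-X[0],P[...,1]-X[1])<.046
    for lo,hi in((.186,.192),(.2105,.216)):
        q=P[near&(P[...,2]>lo)&(P[...,2]<hi)]
        print(lo,len(q),np.round(cv2.minEnclosingCircle((q[:,:2]*1000).astype(np.float32)),1) if 0 else cv2.minEnclosingCircle((q[:,:2]*1000).astype(np.float32)))
    for nm,ms,z in(("red",cv2.inRange(hsv,(0,120,80),(6,255,255))|cv2.inRange(hsv,(172,120,80),(180,255,255)),.189),("yel",cv2.inRange(hsv,(22,130,120),(35,255,255)),.191)):
        k=np.zeros_like(ms);k[hd[1]-30:hd[1]+20,hd[0]-26:hd[0]+26]=1
        n,l,st,ce=cv2.connectedComponentsWithStats(ms*k)
        for j in range(1,n):
            Y=c.plane([ce[j]],z)[0]; d=Y-X
            print(nm,st[j],ce[j].round(1),Y.round(4),"r",round(1000*np.hypot(d[0],d[1]),1),"az",round(np.degrees(np.arctan2(d[1],d[0])),1))
E
```

```text
window ((326.357177734375, 220.9302978515625), (17.9251651763916, 24.762407302856445), 90.72383880615234) [0.6109 0.1231 0.056 ] circle [611.3 123.1] 31.7
0.186 370 ((611.7050170898438, 122.08338928222656), 45.31709671020508)
0.2105 181 ((608.1270751953125, 119.78726959228516), 26.89271354675293)
red [315 187   3   2   3] [316.  187.7] [0.5749 0.1151 0.189 ] r 36.9 az -167.4
yel [326 177   2   2   4] [326.5 177.5] [0.6126 0.1273 0.191 ] r 4.6 az 68.5
yel [326 186   2   4   8] [326.5 187.5] [0.5928 0.1003 0.191 ] r 29.1 az -128.3
window ((328.4010314941406, 236.08274841308594), (14.328410148620605, 24.034204483032227), 89.1861801147461) [0.6083 0.1196 0.056 ] circle [609.7 119.8] 33.9
0.186 174 ((610.5040893554688, 119.15653991699219), 42.7453498840332)
0.2105 49 ((609.20947265625, 119.66468048095703), 25.182361602783203)
red [310 160   1   1   1] [310. 160.] [0.5862 0.2911 0.189 ] r 172.9 az 97.3
red [318 160   8   3  15] [321.5 161. ] [0.616  0.2803 0.189 ] r 160.9 az 87.3
red [309 168  20  23 234] [318.5 177.4] [0.5952 0.1955 0.189 ] r 77.0 az 99.8
red [334 180   1   1   1] [334. 180.] [0.6322 0.176  0.189 ] r 61.2 az 67.0
yel [323 188   3   1   3] [324. 188.] [0.6007 0.1384 0.191 ] r 20.3 az 112.2
yel [322 196   2   3   3] [322.7 197. ] [0.5911 0.0976 0.191 ] r 28.0 az -128.1
```

```bash
cat >> h.py <<'E'
np.set_printoptions(suppress=True,precision=4)
def plan(s,goal,Rg):
    """shift (mm, tool axes) and turn (deg) from state s to goal"""
    R0=R.from_quat(s["tool_rot"]);sh=R0.inv().apply(np.array(goal)-s["tcp_pos"])*1000
    return (R0.inv()*Rg).as_rotvec(degrees=True).round(2),sh.round(1)
def tool(az_y,tilt=0):
    """tool down, closing axis y at azimuth az_y deg; tilt: turn about tool y so ball side (-x) goes up"""
    a=np.radians(az_y);y=np.array([np.cos(a),np.sin(a),0]);z=np.array([0,0,-1.]);M=np.c_[np.cross(y,z),y,z]
    return R.from_matrix(M)*R.from_euler('y',tilt,degrees=True)
E
python3 - <<'E'
from h import *
from station import readout
S=Cam(np.load("scene0.npz"));T=Cam(np.load("side0.npz"));A=np.array([.6098,.1208])
q=np.vstack([c.pts(tuple(np.mgrid[0:480,0:640].reshape(2,-1))) for c in(S,T)])
q=q[(q[:,2]>.02)&(q[:,2]<.6)]
# height map 4cm cells
print("x\\y",np.arange(.70,-.45,-.05).round(2))
for x in np.arange(.15,.85,.05):
    r=[]
    for y in np.arange(.70,-.45,-.05):
        k=q[(abs(q[:,0]-x)<.025)&(abs(q[:,1]-y)<.025)]
        r.append(int(1000*k[:,2].max()) if len(k) else 0)
    print(round(x,2),r)
s=readout.sense()
print(plan(s,[A[0],A[1],.33],tool(120)))
# tilt sign check
Rr=tool(68.3,40);print(Rr.as_matrix())
# box top yaw via depth
for c in(S,T):
    m=(np.hypot(*(np.moveaxis(c.pts(tuple(np.mgrid[0:480,0:640].reshape(2,-1))),0,1)[:2]-A[:,None]))<.105).reshape(480,640)
    P=c.pts(tuple(np.mgrid[0:480,0:640].reshape(2,-1))).reshape(480,640,3)
    k=P[m&(P[...,2]>.049)&(P[...,2]<.058)];print(len(k),cv2.minAreaRect((k[:,:2]*1000).astype(np.float32)))
E
```

```text
x\y [ 0.7   0.65  0.6   0.55  0.5   0.45  0.4   0.35  0.3   0.25  0.2   0.15
  0.1   0.05 -0.   -0.05 -0.1  -0.15 -0.2  -0.25 -0.3  -0.35 -0.4 ]
0.15 [0, 0, 504, 517, 0, 598, 599, 0, 0, 0, 0, 0, 0, 0, 0, 0, 0, 0, 0, 0, 0, 0, 0]
0.2 [0, 0, 501, 502, 588, 599, 599, 0, 0, 0, 0, 0, 0, 0, 0, 0, 0, 0, 0, 0, 0, 0, 0]
0.25 [0, 343, 476, 576, 587, 0, 0, 0, 0, 0, 0, 0, 0, 0, 0, 0, 0, 0, 0, 0, 0, 0, 0]
0.3 [0, 0, 559, 563, 0, 0, 0, 0, 0, 0, 0, 0, 0, 0, 0, 0, 0, 0, 0, 0, 0, 0, 0]
0.35 [0, 0, 0, 0, 0, 0, 0, 0, 0, 0, 0, 0, 0, 0, 0, 0, 0, 0, 0, 0, 0, 141, 207]
0.4 [0, 0, 0, 0, 0, 0, 0, 0, 0, 0, 0, 0, 0, 0, 0, 0, 0, 0, 56, 72, 77, 137, 202]
0.45 [0, 0, 0, 0, 0, 0, 0, 0, 0, 0, 0, 0, 0, 0, 0, 0, 67, 81, 90, 91, 94, 0, 0]
0.5 [0, 0, 0, 0, 22, 27, 26, 0, 0, 66, 68, 0, 0, 0, 0, 0, 84, 98, 114, 114, 136, 0, 0]
0.55 [0, 0, 0, 0, 0, 0, 0, 0, 0, 63, 59, 192, 193, 57, 0, 0, 0, 134, 141, 157, 185, 181, 0]
0.6 [0, 0, 31, 32, 31, 34, 31, 0, 0, 0, 56, 215, 217, 57, 0, 0, 0, 0, 188, 188, 186, 183, 0]
0.65 [0, 0, 38, 38, 35, 34, 34, 306, 307, 137, 142, 217, 215, 57, 0, 0, 0, 0, 185, 0, 0, 0, 0]
0.7 [0, 79, 83, 67, 34, 34, 306, 310, 425, 400, 402, 437, 435, 98, 103, 21, 22, 0, 0, 66, 0, 0, 0]
0.75 [0, 113, 114, 90, 0, 306, 309, 429, 432, 441, 440, 439, 440, 441, 435, 22, 139, 148, 147, 146, 147, 0, 0]
0.8 [0, 137, 137, 0, 0, 306, 309, 429, 442, 442, 442, 441, 441, 441, 440, 0, 229, 229, 228, 229, 230, 139, 0]
(array([ -0.09,  -0.07, -50.62]), array([-528.3, -296.8,  -74.2]))
[[-0.7118  0.3697 -0.5972]
 [ 0.2832  0.9291  0.2377]
 [ 0.6428  0.     -0.766 ]]
1822 ((619.198974609375, 122.78970336914062), (149.5011444091797, 128.6378936767578), 14.001457214355469)
1213 ((620.5301513671875, 121.36752319335938), (143.51544189453125, 125.86166381835938), 13.297211647033691)
```

>>> move_arm:
  rows:
    - [0,0,-50.6,-528,-297,-74,0]
    - [0,0,-50.6,-528,-297,-74,0]
    - [0,0,-50.6,-528,-297,-74,0]
    - [0,0,-50.6,-528,-297,-74,0]
    - [0,0,-50.6,-528,-297,-74,0]
    - [0,0,-50.6,-528,-297,-74,0]
    - [0,0,-50.6,-528,-297,-74,0]
    - [0,0,-50.6,-528,-297,-74,0]
    - [0,0,-50.6,-528,-297,-74,0]
    - [0,0,-50.6,-528,-297,-74,0]
    - [0,0,-50.6,-528,-297,-74,0]
    - [0,0,-50.6,-528,-297,-74,0]

```text
t: 1.1
tcp_pos: [0.5269, 0.2189, 0.3144]
tool_rot: [-0.259, 0.966, 0.0, -0.0]
force: [-0.3, 0.3, -1.0]
finger_gap: 0.999
gripper_force: 0.0
```

>>> move_arm:
  rows:
    - [0,0,0,-20,-108,-13,0]
    - [0,0,0,-20,-108,-13,0]
    - [0,0,0,-20,-108,-13,0]
    - [0,0,0,-20,-108,-13,0]
    - [0,0,0,-20,-108,-13,0]
    - [0,0,0,-20,-108,-13,0]
    - [0,0,0,-20,-108,-13,0]

```text
t: 1.68
tcp_pos: [0.5963, 0.1382, 0.3269]
tool_rot: [-0.259, 0.966, 0.0, -0.001]
force: [-0.6, -0.3, 0.9]
finger_gap: 0.996
gripper_force: 0.0
```

```bash
python3 - <<'E'
from h import *
from station import readout,imaging
d=imaging.snapshot("wrist");np.savez("w1.npz",**d);cv2.imwrite("pics/w1.png",d["img"][:,:,::-1])
s=readout.sense();print(s["tcp_pos"],s["tool_rot"],d["fovy"],plan(s,[.6098,.1208,.33],tool(120)))
E
```

```text
[0.5963 0.1384 0.3271] [-0.2596  0.9657  0.0003 -0.0007] 65.4067609146378 (array([ 0.05, -0.07,  0.09]), array([ -2.8, -22. ,  -2.9]))
```

View pics/w1.png

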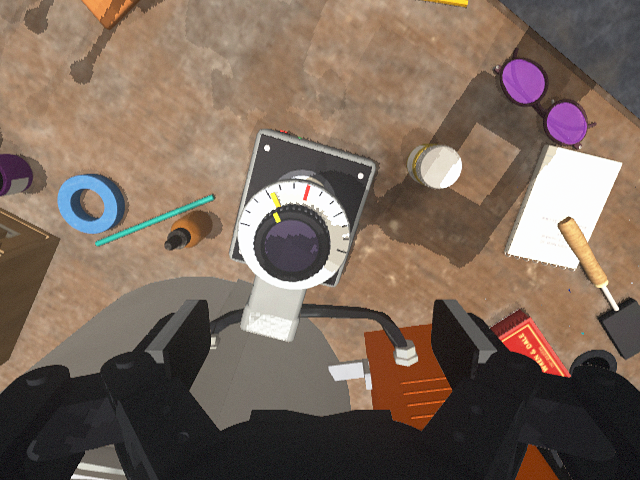

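The wrist view shows the ring at (292,243), the white scale at (295,233), the red mark at (307,191) and the yellow pointer at (276,203). The black column arm runs down and to the left.

```bash
cat >> h.py <<'E'
def head(c,u,v):
    hsv=cv2.cvtColor(c.img,cv2.COLOR_RGB2HSV);P=c.pts(tuple(np.mgrid[0:480,0:640].reshape(2,-1))).reshape(480,640,3)
    A=np.array([.6098,.1208])
    near=np.hypot(P[...,0]-A[0],P[...,1]-A[1])<.03
    k=P[near&(abs(P[...,2]-.213)<.004)]
    (ctr,r)=cv2.minEnclosingCircle((k[:,:2]*1000).astype(np.float32));print("ring top",len(k),np.round(ctr,1),round(r,1),"z",np.median(k[:,2]))
    C=np.array(ctr)/1000
    az={}
    for nm,m,z in(("red",cv2.inRange(hsv,(0,120,90),(8,255,255))|cv2.inRange(hsv,(170,120,90),(180,255,255)),.189),("yel",cv2.inRange(hsv,(22,130,110),(36,255,255)),.191)):
        k=np.zeros_like(m);k[v-62:v+62,u-62:u+62]=1;vv,uu=np.nonzero(m*k)
        Y=c.plane(np.c_[uu,vv],z)[:,:2]-C;rr=np.hypot(*Y.T);s=(rr>.026)&(rr<.041)
        if s.sum()<3: print(nm,"unseen");continue
        Ym=Y[s].mean(0);az[nm]=np.degrees(np.arctan2(Ym[1],Ym[0]));print(nm,s.sum(),"r",1000*np.hypot(*Ym),"az",az[nm])
    if len(az)==2: print("pointer angle deg",az["yel"]-az["red"])
    return C
E
python3 - <<'E'
from h import *
c=Cam(np.load("w1.npz"));C=head(c,294,235)
h=cv2.cvtColor(c.img,cv2.COLOR_RGB2HSV)
m=cv2.inRange(h,(0,0,150),(180,60,255));m[:, :235]=0;m[:,352:]=0;m[:178]=0;m[285:]=0
vv,uu=np.nonzero(m);q=c.plane(np.c_[uu,vv],.189)
print("head circ",cv2.minEnclosingCircle((q[:,:2]*1000).astype(np.float32)))
P=c.pts(tuple(np.mgrid[0:480,0:640].reshape(2,-1)));k=P[(abs(P[:,2]-.1885)<.004)&(np.hypot(P[:,0]-C[0],P[:,1]-C[1])<.05)]
print("near head z max:",[ (a,round(P[(np.hypot(P[:,0]-C[0],P[:,1]-C[1])<.09)&(np.hypot(P[:,0]-C[0],P[:,1]-C[1])>.028)&(abs((np.degrees(np.arctan2(P[:,1]-C[1],P[:,0]-C[0]))-a+180)%360-180)<15)][:,2].max(),3)) for a in range(-180,180,30)])
E
```

```text
ring top 4365 [607.8 123.4] 25.7 z 0.21099001549781599
red 51 r 33.43846869777362 az -165.86934545600172
yel 63 r 30.60384621392571 az -126.29129107629208
pointer angle deg 39.57805437970964
head circ ((609.2485961914062, 118.40234375), 51.36347961425781)
near head z max: [(-180, np.float64(0.192)), (-150, np.float64(0.445)), (-120, np.float64(0.195)), (-90, np.float64(0.392)), (-60, np.float64(0.391)), (-30, np.float64(0.375)), (0, np.float64(0.191)), (30, np.float64(0.191)), (60, np.float64(0.191)), (90, np.float64(0.191)), (120, np.float64(0.391)), (150, np.float64(0.402))]
```

>>> move_arm:
  rows:
    - [0,0,0,-3,-20.5,0,0]
    - [0,0,0,-3,-20.5,20,0]
    - [0,0,0,-3,-20.5,40,0]
    - [0,0,0,-3,-20.5,60,0]
    - [0,0,0,-3,-20.5,80,0]
    - [0,0,0,-3,-20.5,100,0]
    - [0,0,0,-3,-20.5,113,0]
    - [0,0,0,-3,-20.5,113,0]
    - [0,0,0,-3,-20.5,113,0]

```text
t: 2.48
tcp_pos: [0.6095, 0.122, 0.214]
tool_rot: [-0.259, 0.966, 0.0, -0.001]
force: [-0.3, 1.2, -0.0]
finger_gap: 1.004
gripper_force: 0.0
```

>>> move_arm:
  rows:
    - [0,0,0,0,0,0,1]
    - [0,0,0,0,0,0,1]
    - [0,0,0,0,0,0,1]
    - [0,0,0,0,0,0,1]
    - [0,0,0,0,0,0,1]
    - [0,0,0,0,0,0,1]
    - [0,0,0,0,0,0,1]
    - [0,0,0,0,0,0,1]
  squeeze: 30

```text
t: 3.15
tcp_pos: [0.6096, 0.1236, 0.2165]
tool_rot: [-0.258, 0.966, 0.003, 0.001]
force: [-3.4, 5.8, 6.2]
finger_gap: 0.572
gripper_force: 30.7
```

>>> move_arm:
  rows:
    - [0,0,0,0,0,-2.5,1]
    - [0,0,5,0,0,-2.5,1]
    - [0,0,10,0,0,-2.5,1]
    - [0,0,15,0,0,-2.5,1]
    - [0,0,20,0,0,-2.5,1]
    - [0,0,25,0,0,-2.5,1]
    - [0,0,30,0,0,-2.5,1]
    - [0,0,35,0,0,-2.5,1]
    - [0,0,40,0,0,-2.5,1]
    - [0,0,40,0,0,-2.5,1]
    - [0,0,40,0,0,-2.5,1]
    - [0,0,40,0,0,-2.5,1]

```text
t: 4.15
tcp_pos: [0.6098, 0.1222, 0.2167]
tool_rot: [0.087, 0.996, 0.001, -0.001]
force: [-0.4, 6.3, -5.1]
finger_gap: 0.568
gripper_force: 35.0
```

```bash
python3 - <<'E'
from h import *
from station import readout,imaging
s=readout.sense();print(s["tcp_pos"],s["force"],s["q"],plan(s,[.61,.122,.33],tool(80)))
d=imaging.snapshot("wrist");np.savez("w2.npz",**d);cv2.imwrite("pics/w2.png",d["img"][:,:,::-1])
c=Cam(d);print(c.proj([.609,.122,.19]))
u,v=c.proj([.609,.122,.19])[0].astype(int);head(c,u,v)
E
```

```text
[0.6098 0.1222 0.2167] [-0.4401  6.3446 -5.1484] [ 0.0172  0.5686  1.4795  0.003   1.0945 -1.3817] (array([ 0.14, -0.09,  0.07]), array([  -0. ,    0.1, -113.3]))
[[318.2848 300.9805]]
ring top 13829 [608.  121.1] 29.4 z 0.21097645869202636Traceback (most recent call last):
  File "<stdin>", line 6, in <module>
  File "h.py", line 49, in head
    Y=c.plane(np.c_[uu,vv],z)[:,:2]-C;rr=np.hypot(*Y.T);s=(rr>.026)&(rr<.041)
      ~~~~~~~^^^^^^^^^^^^^^^^
  File "h.py", line 14, in plane
    r=s.ray(px); return s.c+r*((z-s.c[2])/r[:,2])[:,None]
  File "h.py", line 11, in ray
    u=cv2.undistortPoints(np.array(px,float).reshape(-1,1,2),s.K,s.D).reshape(-1,2)
      ~~~~~~~~~~~~~~~~~~~^^^^^^^^^^^^^^^^^^^^^^^^^^^^^^^^^^^^^^^^^^^^
cv2.error: OpenCV(4.12.0) /io/opencv/modules/calib3d/src/undistort.dispatch.cpp:347: error: (-215:Assertion failed) CV_IS_MAT(_src) && CV_IS_MAT(_dst) && (_src->rows == 1 || _src->cols == 1) && (_dst->rows == 1 || _dst->cols == 1) && _src->cols + _src->rows - 1 == _dst->rows + _dst->cols - 1 && (CV_MAT_TYPE(_src->type) == CV_32FC2 || CV_MAT_TYPE(_src->type) == CV_64FC2) && (CV_MAT_TYPE(_dst->type) == CV_32FC2 || CV_MAT_TYPE(_dst->type) == CV_64FC2) in function 'cvUndistortPointsInternal'
```

```bash
sed -i 's/k\[v-62:v+62,u-62:u+62\]=1/k[max(v-190,0):v+190,max(u-190,0):u+190]=1/; s/        Y=c.plane(np/        if len(uu)<3: print(nm,"none");continue\n        Y=c.plane(np/' h.py; python3 - <<'E'
from h import *
c=Cam(np.load("w2.npz"));head(c,318,300)
E
```

```text
ring top 13829 [608.  121.1] 29.4 z 0.21097645869202636
red 51 r 36.61195763272413 az -169.2405460056218
yel 177 r 30.45129407833188 az -170.0885954780338
pointer angle deg -0.8480494724119865
```

View pics/w2.png

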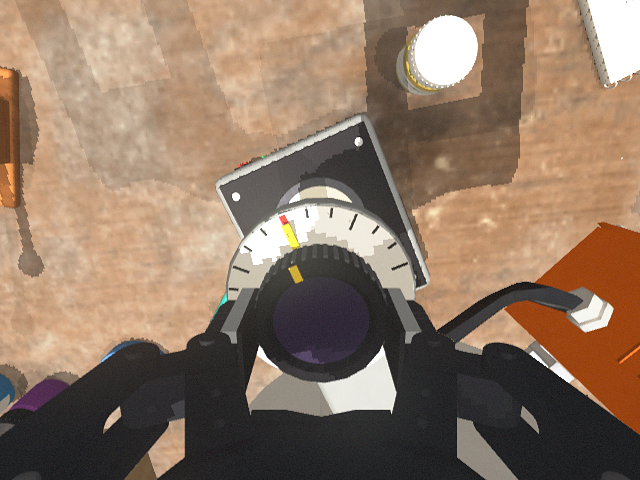

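The pointer at (290,233) stands at the red mark (284,219), about 1° off. I'll release the ring, rise and check it.

>>> move_arm:
  rows:
    - [0,0,0,0,0,0,0]
    - [0,0,0,0,0,0,0]
    - [0,0,0,0,0,0,0]
    - [0,0,0,0,0,0,0]
    - [0,0,0,0,0,0,0]
    - [0,0,0,0,0,-30,0]
    - [0,0,0,0,0,-60,0]
    - [0,0,0,0,0,-90,0]
    - [0,0,0,0,0,-113,0]
    - [0,0,0,0,0,-113,0]
    - [0,0,0,0,0,-113,0]

```text
t: 5.12
tcp_pos: [0.6112, 0.1207, 0.332]
tool_rot: [0.087, 0.996, 0.0, 0.002]
force: [0.5, -0.4, -0.7]
finger_gap: 0.997
gripper_force: 0.0
```

```bash
python3 - <<'E'
from h import *
from station import readout,imaging
d=imaging.snapshot("wrist");np.savez("w3.npz",**d)
c=Cam(d);u,v=c.proj([.609,.122,.19])[0].astype(int);print(u,v);head(c,u,v)
s=readout.sense();print(s["tcp_pos"])
# amber grasp: ball, rod dir
D=np.load("scene0.npz")
az=np.radians(-21.7);e=np.radians(40);dr=np.array([np.cos(az)*np.cos(e),np.sin(az)*np.cos(e),np.sin(e)])
ball=np.array([.5775,-.3155,.1745]);g=ball-.1*dr;Rt=tool(-21.7+90,-40);zt=Rt.apply([0,0,1]);tcp=g-.006*zt
print("dr",dr,-Rt.apply([1,0,0]),"grasp",g,"tcp",tcp,"hover",tcp-.1*zt,zt)
print(plan(s,tcp-.12*zt+[0,0,.03],Rt))
# check rods: project predicted axis points vs masks
for n in("scene","side"):
    k=Cam(np.load(n+"0.npz"));print(n,k.proj([ball,ball-.05*dr,ball-.1*dr,ball-.16*dr]).round(1).tolist())
E
```

```text
320 228
ring top 4257 [608.1 123.3] 25.7 z 0.21098812741880696
red 16 r 37.14192206454263 az -166.20893983762747
yel 64 r 30.55480474452216 az -166.38193552875094
pointer angle deg -0.17299569112347513
[0.6102 0.1207 0.3301]
dr [ 0.7118 -0.2832  0.6428] [ 0.7118 -0.2832  0.6428] grasp [ 0.5063 -0.2872  0.1102] tcp [ 0.5027 -0.2857  0.1148] hover [ 0.443  -0.262   0.1914] [ 0.5972 -0.2377 -0.766 ]
(array([  4.07, -39.83,  11.21]), array([ 110.7, -403.3,   93.4]))
scene [[455.4, 324.3], [432.8, 338.3], [410.9, 351.9], [385.5, 367.6]]
side [[349.0, 321.7], [329.0, 330.6], [310.0, 339.1], [288.4, 348.8]]
```

>>> move_arm:
  rows:
    - [1,-10,2.8,28,-101,10,0.4]
    - [2,-20,5.6,55,-202,40,0.4]
    - [3,-30,8.4,83,-303,70,0.4]
    - [4.07,-39.8,11.2,111,-403,93,0.4]
    - [4.07,-39.8,11.2,111,-403,93,0.4]
    - [4.07,-39.8,11.2,111,-403,93,0.4]
    - [4.07,-39.8,11.2,111,-403,93,0.4]
    - [4.07,-39.8,11.2,111,-403,93,0.4]
    - [4.07,-39.8,11.2,111,-403,93,0.4]
    - [4.07,-39.8,11.2,111,-403,93,0.4]
    - [4.07,-39.8,11.2,111,-403,93,0.4]
    - [4.07,-39.8,11.2,111,-403,93,0.4]

```text
t: 6.17
tcp_pos: [0.4978, -0.1199, 0.2684]
tool_rot: [0.173, 0.927, -0.054, 0.329]
force: [0.1, -0.3, -0.8]
finger_gap: 0.599
gripper_force: 0.0
```

```bash
python3 - <<'E'
from h import *
from station import readout,imaging
d=imaging.snapshot("wrist");np.savez("w4.npz",**d);cv2.imwrite("pics/w4.png",d["img"][:,:,::-1])
s=readout.sense();print(s["tcp_pos"],s["q"],s["finger_gap"])
Rt=tool(68.3,-40);zt=Rt.apply([0,0,1]);print(plan(s,np.array([.5027,-.2857,.1148])-.12*zt+[0,0,.03],Rt))
c=Cam(d);print(c.proj([[.5775,-.3155,.1745],[.5063,-.2872,.1102]]))
E
```

```text
[ 0.4973 -0.1222  0.2683] [-0.5144  0.2449  2.152   0.9662  0.1224 -2.6425] 0.5952482548019006
(array([ 0.88, -0.98,  0.18]), array([  29.4, -150.1,   14.9]))
[[127.3887 290.4376]
 [109.9824 164.8314]]
```

View pics/w4.png

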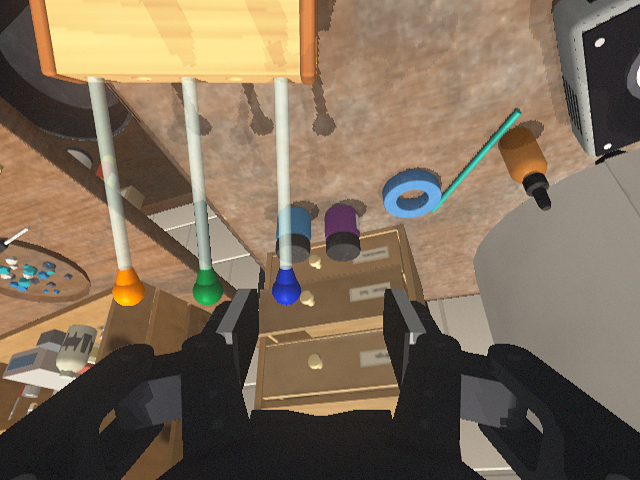

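The amber rod is seen clearly: ball (127,290), rod to its mouth at (97,80). Prediction (127,290) agrees. The wrist is almost singular here (q5=0.12), so I fit a small arm model and choose the grasp tilt from that.

```bash
cat > kin.py <<'E'
from h import *
from scipy.optimize import least_squares
rz=lambda a:R.from_euler('z',a);ry=lambda a:R.from_euler('y',a)
def fk(q,p):
    L1,L2,h,d,off,e=p
    A=rz(q[0]);u=A*ry(q[1]);f=u*ry(q[2]);w=f*rz(q[3]);g=w*ry(q[4]);T=g*rz(-q[5]*S6)*rz(np.pi*0+O6)
    pos=np.array([0,0,h])+A.apply([0,off,0])+u.apply([e,0,L1])+f.apply([0,0,L2])+g.apply([0,0,d])
    return pos,T
S6=-1;O6=0.
lo=np.array([-3.08,-.75,.22,-1.43,0,-2.85]);hi=np.array([3.08,2.2,2.44,4.57,2.65,2.85])
def ik(pos,Rg,q0,p):
    def f(q):
        x,T=fk(q,p);return np.r_[(x-pos)*10,(T.inv()*Rg).as_rotvec()*2]
    s=least_squares(f,np.clip(q0,lo+1e-3,hi-1e-3),bounds=(lo,hi));return s.x,np.linalg.norm(s.fun)
E
python3 - <<'E'
import kin;from kin import *
from station import readout
s=readout.sense()
Q=[[1.03250768,.528434591,1.43392208,0,1.18139685,-.178531576],[.0172,.5686,1.4795,.003,1.0945,-1.3817],s["q"]]
X=[[.21967,.58441,.25535],[.6098,.1222,.2167],s["tcp_pos"]]
q4=[[.1789,.98387,-.00101,-.00038],[.087,.996,.001,-.001],s["tool_rot"]]
best=None
r=least_squares(lambda p:np.ravel([fk(q,p)[0]-x for q,x in zip(Q,X)]),[.45,.45,.25,.25,.1,0])
print(r.x,np.abs(r.fun).max())
for a,b in zip(Q,q4): print((fk(a,r.x)[1].inv()*R.from_quat(b)).as_rotvec(degrees=True))
np.save("p.npy",r.x)
E
```

```text
[0.6369 0.2945 0.025  0.1994 0.1135 0.0166] 0.00643243652580372
[-0.0003 -0.     89.9988]
[-0.003   0.0576 90.0564]
[ 0. -0. 90.]
```

```bash
sed -i 's/^S6=-1;O6=0./S6=-1;O6=np.pi\/2/' kin.py; python3 - <<'E'
from kin import *
from station import readout
p=np.load("p.npy");s=readout.sense()
az=np.radians(-21.7);e=np.radians(40);dr=np.array([np.cos(az)*np.cos(e),np.sin(az)*np.cos(e),np.sin(e)])
ball=np.array([.5775,-.3155,.1755])
for L in(.10,.12):
  for tilt in(0,-15,-25,-40):
    Rt=tool(68.3,tilt);zt=Rt.apply([0,0,1]);g=ball-L*dr-.006*zt
    for b in(0,.1):
        q,er=ik(g-b*zt,Rt,[-.6,.5,1.6,0,.5,-1.7],p);print(L,tilt,b,q.round(2),round(er,4),"f",(q[1]+q[2]).round(2))
Rt=tool(-111.7,-40);zt=Rt.apply([0,0,1])
print("flip",ik(ball-.1*dr-.006*zt,Rt,[-.6,.5,1.6,3.1,.5,-1.7],p))
E
```

```text
0.1 0 0 [-0.71  0.61  1.82 -0.    0.72 -1.9 ] 0.0 f 2.42
0.1 0 0.1 [-0.71  0.5   1.63  0.    1.   -1.9 ] 0.0 f 2.14
0.1 -15 0 [-0.75  0.56  1.99  0.27  0.35 -2.18] 0.0 f 2.55
0.1 -15 0.1 [-0.76  0.41  1.88  0.17  0.61 -2.09] 0.0 f 2.3
0.1 -25 0 [-0.76  0.55  2.09  0.93  0.18 -2.85] 0.0486 f 2.64
0.1 -25 0.1 [-0.81  0.37  2.06  0.53  0.35 -2.47] 0.0 f 2.43
0.1 -40 0 [-0.74  0.53  2.08  0.98  0.14 -2.85] 0.5226 f 2.61
0.1 -40 0.1 [-0.81  0.35  2.17  0.94  0.21 -2.85] 0.3974 f 2.52
0.12 0 0 [-0.72  0.61  1.88 -0.    0.65 -1.91] 0.0 f 2.49
0.12 0 0.1 [-0.72  0.5   1.71 -0.    0.94 -1.91] 0.0 f 2.2
0.12 -15 0 [-0.76  0.57  2.06  0.34  0.29 -2.27] 0.0 f 2.63
0.12 -15 0.1 [-0.78  0.41  1.95  0.19  0.55 -2.12] 0.0 f 2.36
0.12 -25 0 [-0.77  0.56  2.13  0.93  0.16 -2.85] 0.1241 f 2.68
0.12 -25 0.1 [-0.82  0.38  2.13  0.66  0.3  -2.61] 0.0 f 2.5
0.12 -40 0 [-0.75  0.54  2.11  0.98  0.12 -2.85] 0.5982 f 2.65
0.12 -40 0.1 [-0.82  0.35  2.2   0.93  0.19 -2.85] 0.4714 f 2.55
flip (array([-0.7403,  0.6449,  2.2546,  4.0264,  0.    , -2.8499]), np.float64(2.0742335983176563))
```

```bash
python3 - <<'E'
from kin import *
p=np.load("p.npy")
az=np.radians(-21.7);e=np.radians(40);dr=np.array([np.cos(az)*np.cos(e),np.sin(az)*np.cos(e),np.sin(e)])
ball=np.array([.5775,-.3155,.1755])
q=[-.6,.4,2.1,1,.2,.5]
for tilt in(40,35):
  Rt=tool(-111.7,tilt);zt=Rt.apply([0,0,1]);g=ball-.1*dr-.006*zt;print(-zt, Rt.apply([1,0,0]),dr)
  for b in(.15,.1,.05,0):
    q,er=ik(g-b*zt,Rt,q,p);print("app",b,q.round(2),round(er,4))
  for k in(.03,.065): q,er=ik(g+k*dr,Rt,q,p);print("draw",k,q.round(2),round(er,4))
  q,er=ik(g+.065*dr+[0,0,.08],Rt,q,p);print("lift",q.round(2),round(er,4))
# end path
for t in(30,20,10,0):
  q,er=ik(np.array([.45,-.1,.25]),tool(-90,t),q,p);print("lvl",t,q.round(2),round(er,4))
yaw=np.radians(14);d=np.array([np.cos(yaw),np.sin(yaw),0]);F=np.array([.609,.122,.115])
for b in(.18,.14,.1): q,er=ik(F-b*d+[0,0,.006],tool(-76,0),q,p);print("in",b,(F-b*d).round(3),q.round(2),round(er,4))
E
```

```text
[-0.5972  0.2377  0.766 ] [ 0.7118 -0.2832  0.6428] [ 0.7118 -0.2832  0.6428]
app 0.15 [-0.93  0.27  2.32  1.77  0.35 -0.65] 0.0
app 0.1 [-0.88  0.37  2.33  2.11  0.37 -0.97] 0.0
app 0.05 [-0.84  0.47  2.32  2.35  0.42 -1.19] 0.0
app 0 [-0.81  0.57  2.3   2.5   0.46 -1.32] 0.0
draw 0.03 [-0.79  0.55  2.2   2.34  0.36 -1.12] 0.0
draw 0.065 [-0.77  0.53  2.08  2.05  0.28 -0.8 ] 0.0
lift [-0.77  0.43  1.93  1.1   0.28  0.18] 0.0
[-0.5329  0.2121  0.8192] [ 0.7611 -0.3029  0.5736] [ 0.7118 -0.2832  0.6428]
app 0.15 [-0.89  0.27  2.22  1.21  0.31 -0.05] 0.0
app 0.1 [-0.86  0.36  2.24  1.64  0.27 -0.47] 0.0
app 0.05 [-0.82  0.46  2.25  2.04  0.28 -0.86] 0.0
app 0 [-0.8   0.56  2.24  2.31  0.32 -1.12] 0.0
draw 0.03 [-0.78  0.54  2.13  2.01  0.25 -0.79] 0.0
draw 0.065 [-0.76  0.53  2.02  1.5   0.21 -0.24] 0.0
lift [-0.76  0.43  1.86  0.68  0.34  0.6 ] 0.0
lvl 30 [-0.59  0.21  2.21  0.82  0.39  0.26] 0.0
lvl 20 [-0.55  0.24  2.1   0.36  0.54  0.74] 0.0
lvl 10 [-0.51  0.27  1.99  0.13  0.73  0.98] 0.0
lvl 0 [-0.47  0.31  1.9   0.    0.93  1.1 ] 0.0
in 0.18 [0.434 0.078 0.115] [-0.08  0.47  2.23 -0.    0.44  1.25] 0.0
in 0.14 [0.473 0.088 0.115] [-0.05  0.5   2.12  0.    0.52  1.27] 0.0
in 0.1 [0.512 0.098 0.115] [-0.03  0.54  2.   -0.    0.6   1.3 ] 0.0
```

>>> move_arm:
  rows:
    - [0,0,7,2,-5,0,0.4]
    - [0,0,14,4,-10,0,0.4]
    - [0,0,21,6,-20,0,0.4]
    - [0,0,28,8,-30,0,0.4]
    - [0,0,35,10,-40,0,0.4]
    - [0,0,42,12,-50,0,0.4]
    - [0,0,49,14,-60,0,0.4]
    - [0,0,56,16,-70,0,0.4]
    - [0,0,63,18,-80,0,0.4]
    - [0,0,70,20,-90,0,0.4]
    - [0,0,77,22,-100,0,0.4]
    - [0,0,84,24,-110,0,0.4]

```text
t: 7.22
tcp_pos: [0.442, -0.2159, 0.2526]
tool_rot: [0.75, 0.57, 0.182, 0.281]
force: [-0.6, -0.7, 0.7]
finger_gap: 0.594
gripper_force: 0.0
```

```bash
cat > st.py <<'E'
from h import *
from station import readout
s=readout.sense();Rt=tool(-111.7,40);zt=Rt.apply([0,0,1])
print(s["t"],s["tcp_pos"],s["q"],s["force"])
print("to hover .12:",plan(s,np.array([.5027,-.2857,.1155])-.12*zt,Rt))
E
python3 st.py
```

```text
7.2167 [ 0.442  -0.2159  0.2526] [-0.8632  0.26    2.2181  1.4216  0.3202 -1.9051] [-0.5886 -0.723   0.6757]
to hover .12: (array([-1.69, -0.24, 95.76]), array([-40.5, -28.7,  37.4]))
```

>>> move_arm:
  rows:
    - [0,0,7,-3,-2,3,0.4]
    - [0,0,14,-6,-4,6,0.4]
    - [0,0,21,-9,-6,9,0.4]
    - [0,0,28,-12,-9,12,0.4]
    - [0,0,35,-15,-11,15,0.4]
    - [0,0,42,-18,-13,18,0.4]
    - [-1,0,49,-21,-15,18,0.4]
    - [-1,0,56,-24,-18,18,0.4]
    - [-1,0,63,-28,-20,18,0.4]
    - [-1,0,70,-32,-23,18,0.4]
    - [-1.5,0,77,-36,-26,18,0.4]
    - [-1.5,0,84,-40,-29,18,0.4]

```text
t: 8.22
tcp_pos: [0.4198, -0.2522, 0.2224]
tool_rot: [0.936, -0.08, 0.33, 0.096]
force: [-0.9, 0.0, -0.7]
finger_gap: 0.601
gripper_force: 0.0
```

```bash
python3 st.py
```

```text
8.2167 [ 0.4198 -0.2522  0.2224] [-0.9915  0.3504  2.2682  1.7585  0.3933 -0.9023] [-0.8889  0.0381 -0.6959]
to hover .12: (array([-0.38, -0.18, 11.74]), array([-0.4,  0.6, 19.4]))
```

Finish the turn and take a wrist measurement of the amber rod from hover.

>>> move_arm:
  rows:
    - [0,0,6,0,0,5,0.45]
    - [-0.4,-0.2,11.7,0,0.5,10,0.45]
    - [-0.4,-0.2,11.7,0,0.5,10,0.45]
    - [-0.4,-0.2,11.7,0,0.5,10,0.45]
    - [-0.4,-0.2,11.7,0,0.5,10,0.45]

```text
t: 8.63
tcp_pos: [0.4263, -0.2555, 0.2157]
tool_rot: [0.923, -0.172, 0.336, 0.067]
force: [1.1, -0.5, 0.1]
finger_gap: 0.55
gripper_force: 0.0
```

```bash
cat > amb.py <<'E'
from h import *
from station import imaging
d=imaging.snapshot("wrist");c=Cam(d);np.savez("w5.npz",**d)
cv2.imwrite("pics/w5.png",d["img"][:,:,::-1])
az=np.radians(-21.7);e=np.radians(40);dr=np.array([np.cos(az)*np.cos(e),np.sin(az)*np.cos(e),np.sin(e)])
b=np.array([.5775,-.3155,.1755]);print("pred",c.proj([b,b-.05*dr,b-.1*dr,b-.16*dr]).round(0).tolist())
u,v=c.proj([b])[0].astype(int)
ce,st,m=blob(c,(8,150,120),(22,255,255),(max(u-60,0),max(v-60,0),u+60,v+60));print("ball px",ce,st)
q=c.pts(np.nonzero(m));n=(q.mean(0)-c.c);n/=np.linalg.norm(n);print("depth ball",q.mean(0)+n*.008)
E
python3 amb.py; python3 st.py
```

```text
pred [[323.0, 86.0], [322.0, 166.0], [321.0, 238.0], [320.0, 315.0]]
ball px [322.2649  91.9284] [ 304   66   38   53 1355]
depth ball [ 0.5807 -0.3163  0.1676]
8.6833 [ 0.4263 -0.2556  0.216 ] [-0.9737  0.3745  2.2593  1.8296  0.3817 -0.7648] [-0.3932  0.3847 -0.3061]
to hover .12: (array([ 0.08, -0.13,  0.55]), array([-1.7, -0.3,  9.7]))
```

View pics/w5.png

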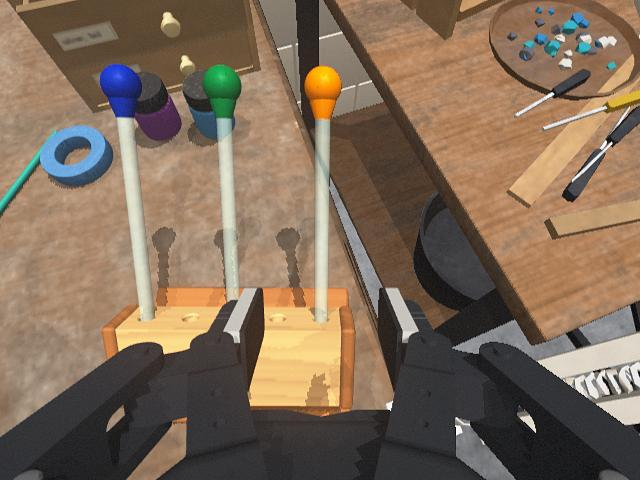

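The rod is centred between the fingers (x≈320), its mouth is at (320,318) and the ball at (323,85), all where predicted. I'll advance along the tool axis and close.

>>> move_arm:
  rows:
    - [0,0,0.5,-1,0,12,0.45]
    - [0,0,0.5,-1.5,0,27,0.45]
    - [0,0,0.5,-1.5,0,42,0.45]
    - [0,0,0.5,-1.5,0,57,0.45]
    - [0,0,0.5,-1.5,0,72,0.45]
    - [0,0,0.5,-1.5,0,87,0.45]
    - [0,0,0.5,-1.5,0,102,0.45]
    - [0,0,0.5,-1.5,0,117,0.45]
    - [0,0,0.5,-1.5,0,129,0.45]
    - [0,0,0.5,-1.5,0,129,0.45]
    - [0,0,0.5,-1.5,0,129,0.45]
    - [0,0,0.5,-1.5,0,129,0.45]

```text
t: 9.68
tcp_pos: [0.5023, -0.2864, 0.117]
tool_rot: [0.922, -0.177, 0.337, 0.066]
force: [0.2, 0.4, -0.2]
finger_gap: 0.55
gripper_force: 0.0
```

```bash
python3 st.py
```

```text
9.6833 [ 0.5023 -0.2864  0.117 ] [-0.8544  0.6782  2.1287  2.3524  0.4265 -1.2031] [ 0.214  0.354 -0.188]
to hover .12: (array([ 0.11, -0.17, -0.01]), array([  -0.5,   -0.5, -118.8]))
```

>>> move_arm:
  rows:
    - [0,0,0,0,0,0,1]
    - [0,0,0,0,0,0,1]
    - [0,0,0,0,0,0,1]
    - [0,0,0,0,0,0,1]
    - [0,0,0,0,0,0,1]
    - [0,0,0,0,0,0,1]
    - [0,0,0,0,0,0,1]
    - [0,0,0,0,0,0,1]
    - [0,0,0,0,0,0,1]
  squeeze: 60

```text
t: 10.43
tcp_pos: [0.5028, -0.2868, 0.117]
tool_rot: [0.922, -0.177, 0.338, 0.066]
force: [-1.2, -0.1, 3.3]
finger_gap: 0.091
gripper_force: 58.6
```

>>> move_arm:
  rows:
    - [0,0,0,6,0,0,1]
    - [0,0,0,12,0,0,1]
    - [0,0,0,18,0,0,1]
    - [0,0,0,24,0,0,1]
    - [0,0,0,30,0,0,1]
    - [0,0,0,36,0,0,1]
    - [0,0,0,42,0,0,1]
    - [0,0,0,48,0,0,1]
    - [0,0,0,54,0,0,1]
    - [0,0,0,60,0,0,1]
    - [0,0,0,66,0,0,1]
    - [0,0,0,70,0,0,1]

```text
t: 11.43
tcp_pos: [0.5527, -0.3068, 0.1618]
tool_rot: [0.922, -0.177, 0.337, 0.066]
force: [0.2, 1.1, -0.5]
finger_gap: 0.095
gripper_force: 58.4
```

```bash
python3 st.py; python3 amb.py|tail -2
```

```text
11.4333 [ 0.5527 -0.3068  0.1618] [-0.7985  0.596   1.9763  1.8859  0.2776 -0.6549] [ 0.2283  1.0745 -0.4546]
to hover .12: (array([ 0.14, -0.16, -0.02]), array([ -70.9,   -0.8, -119.6]))
pred [[319.0, 254.0], [319.0, 377.0], [319.0, 479.0], [319.0, 581.0]]Traceback (most recent call last):
  File "amb.py", line 8, in <module>
    ce,st,m=blob(c,(8,150,120),(22,255,255),(max(u-60,0),max(v-60,0),u+60,v+60));print("ball px",ce,st)
            ~~~~^^^^^^^^^^^^^^^^^^^^^^^^^^^^^^^^^^^^^^^^^^^^^^^^^^^^^^^^^^^^^^^^
  File "h.py", line 29, in blob
    n,l,st,ce=cv2.connectedComponentsWithStats(m);i=1+np.argmax(st[1:,4]);return ce[i],st[i],l==i
                                                      ~~~~~~~~~^^^^^^^^^^
    return _wrapfunc(a, 'argmax', axis=axis, out=out, **kwds)
    return bound(*args, **kwds)
ValueError: attempt to get argmax of an empty sequence
```

>>> move_arm:
  rows:
    - [0,0,0,6,0,-8,1]
    - [0,0,0,16,0,-19,1]
    - [0,0,0,26,0,-31,1]
    - [0,0,0,35,0,-42,1]
    - [0,0,0,45,0,-54,1]
    - [0,0,0,55,0,-65,1]
    - [0,0,0,64,0,-77,1]
    - [0,0,0,64,0,-77,1]
    - [0,0,0,64,0,-77,1]
    - [0,0,0,64,0,-77,1]
    - [0,0,0,64,0,-77,1]

```text
t: 12.4
tcp_pos: [0.5512, -0.3056, 0.2604]
tool_rot: [0.923, -0.178, 0.336, 0.065]
force: [0.1, -0.1, -0.2]
finger_gap: 0.092
gripper_force: 58.4
```

```bash
cat > st2.py <<'E'
from h import *
from station import readout
s=readout.sense();yaw=np.radians(14);d=np.array([np.cos(yaw),np.sin(yaw),0]);F=np.array([.609,.122,.115])
print(s["t"],s["tcp_pos"],s["q"],s["force"],s["finger_gap"],s["gripper_force"])
for n,g,Rt in(("mid lvl",[.45,-.08,.26],tool(-92)),("stage hi",F-.19*d+[0,0,.12],tool(-76)),("stage lo",F-.19*d+[0,0,.006],tool(-76)),("final",F-.1*d+[0,0,.006],tool(-76))): print(n,plan(s,g,Rt))
E
python3 st2.py
```

```text
12.4 [ 0.5512 -0.3056  0.2604] [-0.7994  0.4007  1.9045  0.9833  0.3198  0.2834] [ 0.1094 -0.051  -0.1819] 0.09157657485242046 58.428162932395935
mid lvl (array([  6.92, -39.64, -18.99]), array([-136.4, -171.9, -114. ]))
stage hi (array([ 12.51, -38.71, -34.32]), array([-214.8, -307.3, -147.3]))
stage lo (array([ 12.51, -38.71, -34.32]), array([-288.2, -307.3,  -60.1]))
final (array([ 12.51, -38.71, -34.32]), array([-232.3, -360. ,  -13.1]))
```

>>> move_arm:
  rows:
    - [0.6,-3.5,-1.7,-10,-12,-8,1]
    - [1.3,-7.5,-3.6,-23,-29,-19,1]
    - [2,-11.5,-5.5,-36,-46,-30,1]
    - [2.8,-16,-7.6,-51,-64,-42,1]
    - [3.5,-20,-9.6,-66,-83,-55,1]
    - [4.2,-24,-11.5,-81,-102,-68,1]
    - [4.9,-28,-13.4,-95,-120,-80,1]
    - [5.6,-32,-15.3,-109,-138,-91,1]
    - [6.3,-36,-17.2,-123,-155,-103,1]
    - [6.9,-39.6,-19,-136,-172,-114,1]
    - [6.9,-39.6,-19,-136,-172,-114,1]
    - [6.9,-39.6,-19,-136,-172,-114,1]

```text
t: 13.4
tcp_pos: [0.4509, -0.0795, 0.2602]
tool_rot: [1.0, -0.016, 0.001, 0.001]
force: [0.5, -0.3, -0.3]
finger_gap: 0.089
gripper_force: 58.5
```

```bash
python3 st2.py
```

```text
13.4 [ 0.4509 -0.0795  0.2602] [-0.4191  0.2971  1.8329 -0.0007  1.0094  1.1846] [ 0.4719 -0.2818 -0.3248] 0.08931957358614744 58.51586937904358
mid lvl (array([ 0.08, -0.11,  0.13]), array([-0.9,  0.5,  0.2]))
stage hi (array([  0.09,  -0.09, -15.87]), array([ -31.3, -154.7,   25. ]))
stage lo (array([  0.09,  -0.09, -15.87]), array([ -31.6, -154.8,  139. ]))
final (array([  0.09,  -0.09, -15.87]), array([  55. , -179.4,  139.1]))
```

>>> move_arm:
  rows:
    - [0,0,-2,-5,-15,3,1]
    - [0,0,-4.5,-10,-42,8,1]
    - [0,0,-7,-15,-70,13,1]
    - [0,0,-10,-20,-98,18,1]
    - [0,0,-13,-25,-126,23,1]
    - [0,0,-15.9,-31,-155,25,1]
    - [0,0,-15.9,-31,-155,40,1]
    - [0,0,-15.9,-31,-155,65,1]
    - [0,0,-15.9,-31,-155,90,1]
    - [0,0,-15.9,-31,-155,115,1]
    - [0,0,-15.9,-31,-155,134,1]
    - [0,0,-15.9,-31,-155,134,1]

```text
t: 14.4
tcp_pos: [0.424, 0.0744, 0.1235]
tool_rot: [0.993, 0.12, -0.002, 0.001]
force: [-1.3, -1.1, -0.0]
finger_gap: 0.094
gripper_force: 58.7
```

```bash
cat > ballchk.py <<'E'
from h import *
from station import readout,imaging
s=readout.sense();R0=R.from_quat(s["tool_rot"]);p=s["tcp_pos"]+R0.apply([.1,0,.006]);print(s["t"],s["tcp_pos"],"pred ball",p)
C=[];px=[]
for n in("scene","side"):
    d=imaging.snapshot(n);c=Cam(d);C.append(c);u,v=c.proj([p])[0].astype(int)
    ce,st,m=blob(c,(8,150,100),(22,255,255),(u-25,v-25,u+25,v+25));px.append(ce);print(n,(u,v),ce,st)
    cv2.imwrite(f"pics/{n}{int(s['t']*100)}.png",cv2.resize(d["img"][v-90:v+90,u-110:u+130],None,fx=2.5,fy=2.5)[:,:,::-1])
    r=c.plane([ce],p[2])[0];print("  on plane",r)
X,e=tri(C[0],px[0],C[1],px[1]);print("ball",X,e,"err to F",X-np.array([.609,.122,.115]))
E
python3 st2.py; python3 ballchk.py
```

```text
14.4 [0.424  0.0744 0.1235] [-0.0857  0.522   2.0274 -0.0039  0.5961  1.2474] [-1.2686 -1.0547 -0.0477] 0.0938873070932897 58.65692853927612
mid lvl (array([ 0.08,  0.24, 15.8 ]), array([ -12.2,  156.2, -136.3]))
stage hi (array([ 0.05,  0.25, -0.2 ]), array([   0.5,   -1.4, -111.5]))
stage lo (array([ 0.05,  0.25, -0.2 ]), array([ 1. , -1.5,  2.5]))
final (array([ 0.05,  0.25, -0.2 ]), array([91. , -1.8,  2.1]))
14.4 [0.424  0.0744 0.1235] pred ball [0.5211 0.0982 0.1171]
scene (np.int64(300), np.int64(224)) [300.9029 225.767 ] [295 220  12  12 103]
  on plane [0.5194 0.096  0.1171]
side (np.int64(295), np.int64(224)) [294.4756 225.9268] [288 221  13  10  82]
  on plane [0.519  0.0927 0.1171]
ball [0.5199 0.0971 0.1147] [np.float64(0.797055480422278), np.float64(0.7970554804221942)] err to F [-0.0891 -0.0249 -0.0003]
```

The ball is where predicted (0.520, 0.097, 0.115). I'll slide it into the gap.

>>> move_arm:
  rows:
    - [0,0,0,6,0,0,1]
    - [0,0,0,16,-1,0,1]
    - [0,0,0,26,-1,0,1]
    - [0,0,0,36,-1,0,1]
    - [0,0,0,46,-2,0,1]
    - [0,0,0,56,-2,0,1]
    - [0,0,0,66,-2,0,1]
    - [0,0,0,76,-2,0,1]
    - [0,0,0,84,-2,0,1]
    - [0,0,0,89,-2,0,1]
    - [0,0,0,91,-2,0,1]
    - [0,0,0,91,-2,0,1]

```text
t: 15.5
tcp_pos: [0.5138, 0.0989, 0.1266]
tool_rot: [0.993, 0.121, 0.001, 0.002]
force: [-0.4, 0.3, -0.4]
finger_gap: 0.091
gripper_force: 58.7
```

>>> move_arm:
  rows:
    - [0,0,0,0,0,0,1]
    - [0,0,0,0,0,0,1]
    - [0,0,0,0,0,0,1]
    - [0,0,0,0,0,0,1]
    - [0,0,0,0,0,0,1]
    - [0,0,0,0,0,0,1]

```text
t: 16.0
tcp_pos: [0.5134, 0.0988, 0.1268]
tool_rot: [0.993, 0.121, 0.001, 0.002]
force: [0.0, -0.2, -0.4]
finger_gap: 0.095
gripper_force: 58.7
```

```bash
python3 ballchk.py; ls pics; python3 - <<'E'
from station import readout
s=readout.sense();print(s["force"],s["gripper_force"],s["qd"])
E
```

```text
16.0 [0.5134 0.0988 0.1268] pred ball [0.6104 0.1228 0.121 ]
scene (np.int64(326), np.int64(201)) [326.4186 202.8605] [321 198  11  11  86]
  on plane [0.6077 0.1196 0.121 ]
side (np.int64(328), np.int64(214)) [327.8916 216.6265] [322 212  12  10  83]
  on plane [0.6063 0.1138 0.121 ]
ball [0.6082 0.1211 0.1175] [np.float64(1.541996378650122), np.float64(1.5419963786502247)] err to F [-0.0008 -0.0009  0.0025]
c1.png
scene0.png
scene1440.png
scene1600.png
side0.png
side1440.png
side1600.png
w1.png
w2.png
w4.png
w5.png
[-0.57038164 -0.01072639 -0.30258382] 58.658305406570435 [ 0.00202746  0.00020147 -0.00173062  0.00103376  0.001357    0.00285169]
```

View pics/side1600.png

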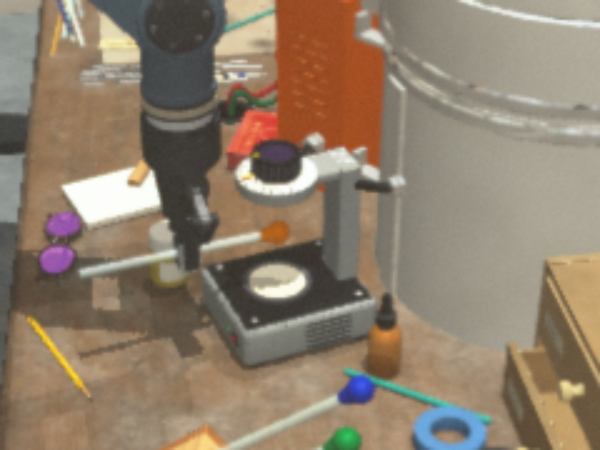

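The ball at (275,232) hangs level between the window and the head. The pointer is still at zero, and the jar and dropper are in place.

```bash
python3 -c "
from station import order
print(order.sign_off())"
```

```text
the job is handed in; nothing more can be done
None
```

The job is handed in: the analyser pointer was within about 1° of zero when last checked, and the amber stirrer is held level with its ball within about 3 mm of the field point by camera. The sign-off returned no verdict.

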